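Scan the label on the pill organiser

TASK

Pick up the wand scanner from its charging pad with a light grip (well under 25 N, its shell is thin), point its window squarely at the middle of the bar label on the sloping front of the orange pill organiser from about 6 cm away, and hold it still there for two seconds. Then set it down gently, flat on its pad and along it as it lay, and let go. Do not touch the organiser, and do not shift it or anything else on the turntable.

Things in the scene. Friction and masses are not known exactly. Their poses are not given: they have to be found in the camera images.
- scanner: Wand scanner, 170 mm long, 0.2 kg, lying flat on the pad. Origin: centre of its underside; x along the wand to its window end, z up out of its upper side. White handle x -85 to +27 mm, 30 mm wide (y), 32 mm high: grasp here from above, across y, near x = -10 mm. Blue head x +25 to +85 mm, 44 mm wide, 36 mm high. Thin shell: 8 to 15 N of grip carries it, over 25 N is too much.
- scanner_window (a point): Middle of the dark window (with a red stripe) in the end of the scanner's blue head, at (85, 0, 18) mm in the scanner's frame, with the same axes: the scanner looks out along +x.
- label (a point): Middle of the white label with black bars (84 by 38 mm) on the sloping front face of the organiser, at (31, 0, 24) mm in the organiser's frame. z is the outward normal of the label, 20 degrees above the horizontal; x runs along the label's long side, level; y runs up the slope.
- organiser: Orange weekly pill organiser, loose on the turntable, 0.3 kg: 80 mm deep (x), 130 mm wide (y), 50 mm high, seven small lids on top. Origin: centre of its underside, x towards the sloping front, which leans back 20 degrees from upright (foot at x = +40 mm, top at +24 mm). Its label faces roughly away from the robot, up to 45 degrees to either side.
- pad: Grey charging pad with black rubber top, 230 (x) by 100 (y) by 10 mm high, fixed left or right of the turntable. Origin: centre of its underside; its top is at z = +10 mm. At first the scanner lies along the pad's x axis, near its middle, window towards the pad's -x end (roughly towards the robot).
- lazy_susan: White plastic turntable, 380 mm across, top 30 mm above the shelf (rim bead to 35 mm). Origin: centre of its underside, z up. It turns stiffly if pushed; there is no need to turn it.
- mug: White ceramic mug on the turntable beside the organiser, 76 mm across, 88 mm high, handle on its +y side. Origin: centre of its underside. Leave alone.
- jar: Round glass jar with steel cap on the turntable, 60 mm across, 60 mm high. Origin: centre of its underside. Leave alone.
- clipper: Chrome nail clipper lying on the turntable in front of the label, 75 mm long (x), 12 mm high. Origin: centre of its underside. Leave alone.
- foot_file: Blue foot file lying on the turntable behind the organiser, 190 mm long (x), 14 mm high. Origin: on its underside, near the middle. Leave alone.
- basket: Clear storage basket, fixed on the shelf on the other side of the turntable from the pad, 200 (x) by 100 (y) by 50 mm high. Origin: centre of its underside.
Things that resemble listed ones, but are neither listed nor needed, are in the scene too. What is meant by the scanner is not yellow, and is the larger of those in its own colour. There is more than one size of the organiser; the one meant has the size given above.

How it is judged (in metres and radians):
On the way:
1. scanner aimed and still for 1.6 s: window 30 to 100 mm out from the label, line of sight within 18 mm of the label's middle in its width and height and within 20 degrees of square (z of scanner_window in the frame of label between 0.03 and 0.1 m and x of label in the frame of scanner_window above 0.02 m and y of label in the frame of scanner_window between -0.018 and 0.018 m and z of label in the frame of scanner_window between -0.018 and 0.018 m and angle between the x axis of scanner_window and the z axis of label, either way round below 0.35 rad and linear speed of scanner below 0.03 m/s and angular speed of scanner below 0.25 rad/s), for 1.6 s.
At the end, for the whole second after the job is handed in: The scanner lies released, flat and at rest on the charging pad, its middle within 35 mm lengthwise and 27 mm crosswise of the pad's middle, along the pad within 17 degrees (either way round); the organiser is within 15 mm, and the mug, jar, clipper and foot file within 20 mm, of where they began (z of scanner in the frame of pad between 0.006 and 0.014 m and x of scanner in the frame of pad between -0.035 and 0.035 m and y of scanner in the frame of pad between -0.027 and 0.027 m and angle between the x axis of scanner and the x axis of pad, either way round below 0.3 rad and angle between scanner's own z axis and vertical below 0.1 rad and linear speed of scanner below 0.02 m/s and distance of organiser from where it was at the start of the episode below 0.015 m and distance of each of mug, jar, clipper, foot_file from where it was at the start of the episode below 0.02 m); the robot touches nothing.
It fails at once if the scanner is squeezed with more than 25 N by each finger (50 N over both) (contact force between the fingers and scanner above 50 N).
It fails at once if the organiser is touched by the scanner or the robot (over 1 N) (contact force between any of scanner, the fingers, the arm and organiser above 1 N).
It fails at once if the organiser is shifted by more than 15 mm (distance of organiser from where it was at the start of the episode above 0.015 m).
It fails at once if the mug, jar, clipper or foot file is shifted by more than 20 mm (distance of any of mug, jar, clipper, foot_file from where it was at the start of the episode above 0.02 m).
It fails at once if the scanner is dropped or thrown (moving faster than 0.45 m/s, a fall of about 1 cm, with no finger on it) (linear speed of scanner above 0.45 m/s and contact force between the fingers and scanner below 0.05 N).
It also fails if it takes over 61 s, if anything falls off the work surface, if the arm or the gripper's body presses on something with over 40 N, if the wrist force passes 120 N, or if a joint passes its speed limit or range.

ROBOT

A 6-joint arm with a two-finger parallel gripper is mounted at the origin on the work surface. World frame = base frame: x ahead of the robot, y to its left, z up, the work surface at z = 0. Lengths are in m, angles in degrees, forces in N, time in s.
With the tool pointing down it reaches from about 0.3 to 0.75 m from the base axis. Payload 8.5 kg.
Tool frame: the origin (TCP) lies on the centre line of the jaws, within the pads' length; the fingertips stand 14 mm ahead of it and the grasp point (between the pads) lies 5 mm behind it; z points along the fingers, x is the direction in which the jaws open and shut, and the axes are right-handed (so a half turn about z gives the same grasp; the last joint's range is limited). The gripper opens to 85 mm and grips with 20 to 120 N. Pads are 22 mm wide; open, the fingers measure 114 mm over their backs; the gripper's body (76 mm by 85 mm) begins 54 mm behind the grasp point. The pads swing forward as they close: fully open they stand 13 mm farther back than shut.
Start: joints at [-83.211, 21.807, 74.336, -0, 83.858, -12.336], TCP at [0.18, -0.52, 0.245] pointing down, gripper open.
Joint ranges: [-178.18, 178.18], [-50.72, 133.34], [12.68, 142.11], [-81.47, 261.47], [9.98, 163.14], [-165.26, 165.26]. Speed limits (degrees/s): [136.94, 136.94, 180, 180, 180, 180].

INTERFACE

Orientations are given as a 3x3 rotation matrix whose columns are the frame's x, y, z axes.
In Python, from rig import * gives the robot as it stands.
- The arm moves only by the shell command python3 -m crank 'ROWS' [FORCE]. ROWS is JSON, one flat list of numbers, 7 for each row, row after row: the turn, a rotation vector about the world's x, y, z in rad, then the shift along the world's x, y, z in m, then the opening in per cent of the stroke, from 0 (shut) to 100 (fully open). A call has 1 to 20 rows; each row shifts and turns the commanded pose from where the row before left it; what a row does not reach is not made up. A row lasts 1/10 s, in which the tool goes at most 50 mm and 8.59 degrees, less where a joint would pass 70% of its speed; a pose out of reach is approached as far as the arm can. A call is refused whole if a number of a shift passes 0.05 or a number of a turn 0.15, either way. A call with a gripper value outside its range is refused whole. The fingers move at their own pace and stop on an object; FORCE is the grip in N (left out, the last holds). Time passes only in rows, so rows that do not move let the fingers close. It gives the time, the measured TCP pose, the force and the opening at its end, in the units of the state.
- observe(): the state, without advancing time (a new reading comes with each control period).
- get_image(name): name is "scene" or "side" or "wrist"; returns a dict with "frame" (400x640x3 uint8, red, green, blue), "fov_y" (degrees; the focal length in pixels is half the picture's height over the tangent of half this angle, whatever the lens; pixels are square), "cx", "cy" (the principal point, pixels), "world_to_cam" (4x4, takes a point from world to camera coordinates). Camera axes: x right, y up, looking along -z (the intrinsics and any distortion apply to the point x, -y, -z); pixel columns grow to the right and rows downward; lengths in m; the calibration is good to about 2 mm. A picture is of the moment at which its call begins. There is no depth.
- close_job(): hands the job in, once; it reports no verdict.
The state is a dict: "time_s": time; "q": joint angles; "qvel": joint speeds; "joint_efforts": joint torques, N m; "position": TCP position; "tool_rot": TCP orientation; "ft_force": force on the tool from outside, world axes, zero at the start; "wrist_torque": the same for the moment, N m; "grip_width": finger opening in m.
Only numpy, scipy, OpenCV 4.12 (cv2) and the standard library are available. Lean on these libraries where they do the work, as an engineer would, in place of code of your own. Each camera call takes 0.05 s, during which the arm holds its last target. There are 200 camera calls.

## Working session

There is one attempt and no reset: what is moved stays moved. The work goes in short steps, Python scripts to look and compute and a shell command to move; the robot and the scene stay as the last step left them, time stands still between calls to the robot, and variables do not carry over. Pictures are saved under pics/ and viewed, about 8 in all and at most 12, crops included, and the job is handed in when it is done.

```bash
ls; mkdir -p pics; python3 - <<'E'
from rig import *
import cv2,numpy as np
for n in ["scene","side","wrist"]:
    d=get_image(n); cv2.imwrite(f"pics/{n}0.png",d["frame"][:,:,::-1]); print(n,d["fov_y"],d["cx"],d["cy"],[k for k in d]); print(np.round(d["world_to_cam"],3))
    np.savez(f"pics/{n}0.npz",**d)
print(observe())
E
```

```text
pics
scene 48.80879041997772 318.60058506511376 195.5918614979259 ['frame', 'fov_y', 'cx', 'cy', 'world_to_cam']
[[-0.518  0.855  0.009  0.157]
 [-0.601 -0.371  0.708  0.213]
 [ 0.609  0.362  0.706 -1.546]
 [ 0.     0.     0.     1.   ]]
side 45.50291177182344 319.15548584230834 199.75910793658736 ['frame', 'fov_y', 'cx', 'cy', 'world_to_cam']
[[ 0.999 -0.038 -0.004 -0.403]
 [ 0.031  0.739  0.673 -0.087]
 [-0.023 -0.672  0.74  -1.635]
 [ 0.     0.     0.     1.   ]]
wrist 61.11887119938012 320.5677273465576 196.7129616467488 ['frame', 'fov_y', 'cx', 'cy', 'world_to_cam']
[[ 0.327 -0.945 -0.002 -0.55 ]
 [ 0.913  0.316 -0.259  0.033]
 [ 0.245  0.083  0.966 -0.379]
 [ 0.     0.     0.     1.   ]]
{'time_s': 0.15, 'q': array([-8.32089453e+01,  2.18329503e+01,  7.43725862e+01, -1.11480961e-03,
        8.38618878e+01, -1.23354387e+01]), 'qvel': array([ 0.00897762, -0.12705586, -0.15018342, -0.08702166, -0.02517188,
       -0.03863119]), 'joint_efforts': array([ 2.32152874e-03, -4.48625278e+01, -2.31344211e+01, -1.92676066e-04,
        3.81726888e-03, -5.25863214e-06]), 'position': array([ 0.1801792 , -0.51941074,  0.24485877]), 'tool_rot': array([[ 3.27656691e-01, -9.44796840e-01, -1.58362320e-04],
       [-9.44796148e-01, -3.27656646e-01,  1.16623197e-03],
       [-1.15374075e-03, -2.32503599e-04, -9.99999307e-01]]), 'ft_force': array([-0.08033605,  0.64831492, -0.2930259 ]), 'wrist_torque': array([-0.04222098, -0.0474365 ,  0.01377218]), 'grip_width': 0.08561704829943846}
```

View pics/scene0.png

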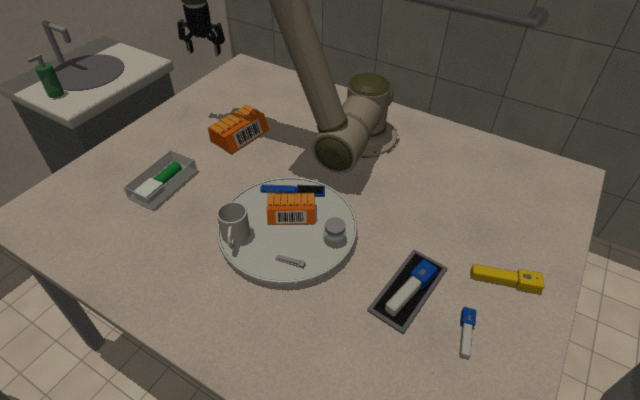

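View pics/side0.png

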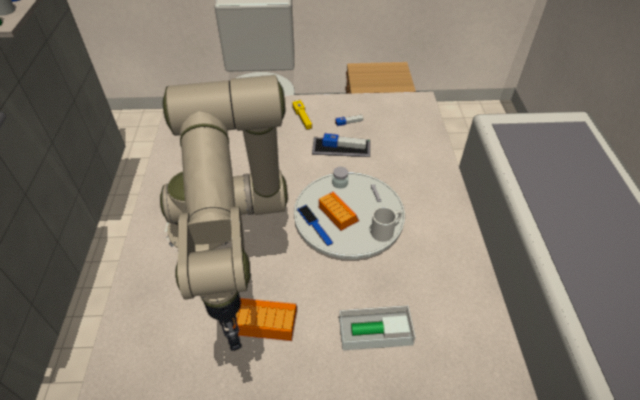

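The scene view shows the organiser on the turntable at about (291,208) with its label at (291,216). The pad with the larger blue and white scanner is at (408,290). The decoys are the yellow wand, the small blue wand and the bigger organiser at (238,129). I'll measure these next.

```bash
cat > h.py <<'E'
import numpy as np,cv2
def load(n): return dict(np.load(f"pics/{n}.npz"))
def K(d): return 200/np.tan(np.radians(float(d["fov_y"]))/2)
def ray(d,p,z):
    f=K(d);T=d["world_to_cam"];R=T[:3,:3];c=-R.T@T[:3,3]
    v=R.T@np.array([(p[0]-d["cx"])/f,-(p[1]-d["cy"])/f,-1]);return c+v*(z-c[2])/v[2]
def proj(d,P):
    T=d["world_to_cam"];q=T[:3,:3]@np.asarray(P)+T[:3,3];f=K(d)
    return np.array([d["cx"]+f*q[0]/-q[2],d["cy"]-f*q[1]/-q[2]])
def comps(m,lo=30):
    n,l,s,c=cv2.connectedComponentsWithStats(m.astype(np.uint8));
    return [((l==i),s[i],c[i]) for i in range(1,n) if s[i][4]>=lo]
E
python3 - <<'E'
from h import *
np.set_printoptions(precision=4,suppress=True)
for n in ["scene0","side0"]:
    d=load(n);hsv=cv2.cvtColor(d["frame"],cv2.COLOR_RGB2HSV);H,S,V=cv2.split(hsv)
    for nm,m,z in [("orange",(H<16)&(S>180)&(V>90),.08),("blue",(H>100)&(H<125)&(S>150)&(V>50),.045),]:
        for mk,s,c in comps(m): print(n,nm,s,c,ray(d,c,z)[:2])
    dark=(V<60)
    for mk,s,c in comps(dark,100): print(n,"dark",s,c,ray(d,c,.01)[:2])
    big=None
    g=d["frame"]
    b=(330,240,470,340) if n=="scene0" else (300,120,390,170)
    x0,y0,x1,y1=b; a=g[y0:y1,x0:x1]
    b2=(250,180,350,270) if n=="scene0" else (290,165,410,260)
    X0,Y0,X1,Y1=b2; e=g[Y0:Y1,X0:X1]
    k=5 if n=="scene0" else 6
    a=cv2.resize(a,None,fx=k,fy=k,interpolation=cv2.INTER_CUBIC); e=cv2.resize(e,None,fx=k,fy=k,interpolation=cv2.INTER_CUBIC)
    cv2.imwrite(f"pics/{n}_pad.png",a[:,:,::-1]);cv2.imwrite(f"pics/{n}_org.png",e[:,:,::-1])
E
```

```text
scene0 orange [209 109  50  44 549] [233.9417 128.9617] [ 0.2917 -0.3293]
scene0 orange [267 193  48  31 635] [291.378 208.285] [0.4891 0.0262]
scene0 blue [261 185  37   8 183] [279.7705 188.2077] [ 0.4128 -0.0669]
scene0 blue [411 259  26  30 360] [424.1833 271.6556] [0.4695 0.4032]
scene0 blue [461 308  15  18 168] [468.0476 315.8274] [0.5315 0.5331]
scene0 dark [ 177    0   48   56 1412] [199.4115  25.289 ] [-0.3485 -1.0709]
scene0 dark [269   0  78 133 636] [299.7783  68.6195] [-0.2554 -0.4308]
scene0 dark [ 405    0  169  114 1032] [493.6308  27.2607] [-1.0952  0.1518]
scene0 dark [578   0  62 113 286] [611.1573  50.2692] [-1.1408  0.6707]
scene0 dark [ 36  25  55  73 732] [57.9863 69.7049] [ 0.2842 -1.2747]
scene0 dark [  12   72  162  101 4797] [ 91.178  123.6296] [ 0.4635 -0.8459]
scene0 dark [348  73  43  23 248] [371.8589  85.6895] [-0.2941 -0.1134]
scene0 dark [355  92  39  71 435] [376.7195 126.6736] [-0.0557  0.0236]
scene0 dark [560 114  60  41 120] [583.275  127.8417] [-0.4386  0.6528]
scene0 dark [236 122  24  22 200] [247.61 132.64] [ 0.2135 -0.3433]
scene0 dark [ 3
[... 517 characters left out ...]
 [336 119   9   6  40] [340.1   121.525] [0.5072 0.4856]
side0 blue [322 134  16  14 161] [329.1739 140.8509] [0.4565 0.368 ]
side0 blue [299 210  33  35 170] [319.2059 230.4294] [ 0.4006 -0.0759]
side0 dark [   0    0   92  204 4909] [36.6445 68.1202] [-0.9082  0.9965]
side0 dark [315 139  52  14 293] [336.7201 148.2423] [0.4865 0.363 ]
side0 dark [   0  155   45  108 1337] [ 15.6402 210.9402] [-0.656  0.083]
side0 dark [300 207  16  15 118] [307.3051 213.7966] [0.3631 0.0273]
side0 dark [   0  219   79  181 3888] [ 27.457  314.7233] [-0.4641 -0.3275]
side0 dark [205 291  36  36 586] [225.128  310.6416] [ 0.1135 -0.3376]
side0 dark [223 326  18  25 205] [233.3073 339.5561] [ 0.1451 -0.4297]
```

View pics/scene0_pad.png

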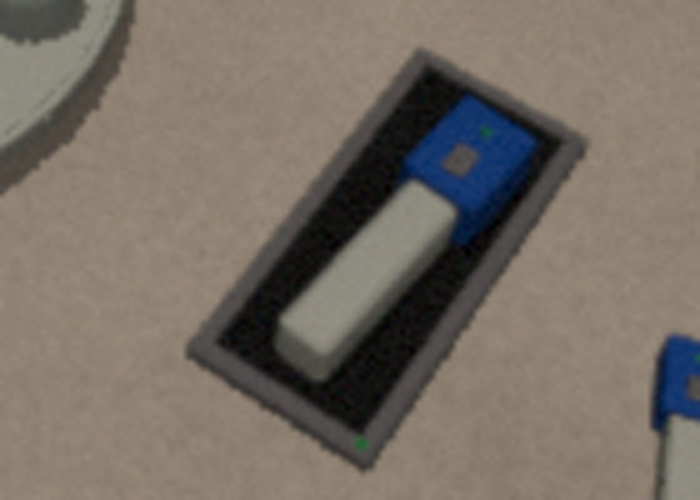

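View pics/scene0_org.png

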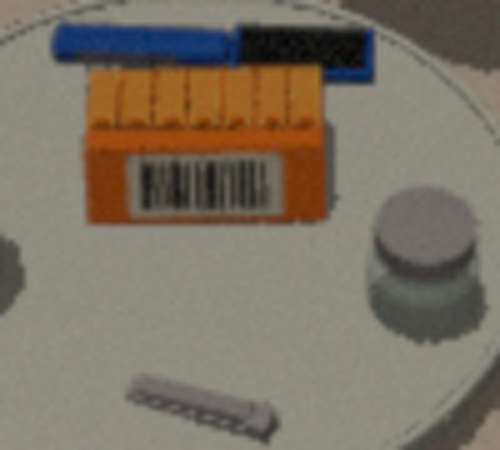

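```bash
python3 - <<'E'
from h import *
np.set_printoptions(precision=4,suppress=True)
d=load("scene0")
P=lambda u,v,o,z:ray(d,(o[0]+(u+.5)/5-.5,o[1]+(v+.5)/5-.5),z)
o=(330,240)
c=[P(*p,o,.01) for p in [(422,48),(587,146),(368,468),(188,350)]]
print("pad",np.array(c)); print([np.linalg.norm(c[i]-c[(i+1)%4]) for i in range(4)],"centre",np.mean(c,0), "yaw -x",np.degrees(np.arctan2(*((c[0]+c[1]-c[2]-c[3])[[1,0]]))))
h=[P(*p,o,.042) for p in [(282,318),(322,352),(458,208),(408,180)]]
print("handle",np.array(h),[np.linalg.norm(h[i]-h[(i+1)%4]) for i in range(4)])
a=(h[2]+h[3]-h[0]-h[1]);print("yaw",np.degrees(np.arctan2(a[1],a[0])))
H=[P(*p,o,.046) for p in [(470,97),(535,135),(468,215),(408,165)]]
print("head",np.array(H),[np.linalg.norm(H[i]-H[(i+1)%4]) for i in range(4)])
o=(250,180)
L=[P(*p,o,z) for p,z in [((130,153),.0719),((285,153),.0719),((282,214),.0361),((128,217),.0361)]]
print("label",np.array(L),[np.linalg.norm(L[i]-L[(i+1)%4]) for i in range(4)],np.mean(L,0))
b=L[1]+L[2]-L[0]-L[3];print("label long yaw",np.degrees(np.arctan2(b[1],b[0])))
F=[P(*p,o,.03) for p in [(88,222),(327,222)]];print("foot",F,np.linalg.norm(F[1]-F[0]),np.degrees(np.arctan2(*(F[1]-F[0])[[1,0]])))
J=P(426,225,o,.09);C=P(203,405,o,.04);print("jar",J,"clip",C)
print("mug",ray(d,(233,215),.118))
ds=load("side0");print(proj(ds,np.mean(c,0)),proj(ds,np.mean(L,0)),proj(ds,J))
E
```

```text
pad [[0.3888 0.3491 0.01  ]
 [0.4038 0.446  0.01  ]
 [0.6279 0.4216 0.01  ]
 [0.6165 0.3242 0.01  ]]
[np.float64(0.09812093970943991), np.float64(0.22542603168442926), np.float64(0.09798166053377229), np.float64(0.2291128780602015)] centre [0.5092 0.3852 0.01  ] yaw -x 173.7728061380514
handle [[0.5972 0.3601 0.042 ]
 [0.6038 0.3833 0.042 ]
 [0.4974 0.4071 0.042 ]
 [0.4949 0.3801 0.042 ]] [np.float64(0.02412047442128835), np.float64(0.1090095338052588), np.float64(0.027127077269600616), np.float64(0.10420723132183891)]
yaw 168.1640206207274
head [[0.4348 0.3877 0.046 ]
 [0.4399 0.424  0.046 ]
 [0.5015 0.4131 0.046 ]
 [0.4896 0.3772 0.046 ]] [np.float64(0.03660303452620277), np.float64(0.0626004673694121), np.float64(0.0378667663161682), np.float64(0.0558456207881461)]
label [[ 0.5111 -0.0106  0.0719]
 [ 0.4673  0.0605  0.0719]
 [ 0.4786  0.0653  0.0361]
 [ 0.5245 -0.0051  0.0361]] [np.float64(0.08353292683926394), np.float64(0.03784790677427296), np.float64(0.08405051300115525), np.float64(0.038618116604379554)] [0.4954 0.0276 0.054 ]
label long yaw 122.38600831509352
foot [array([ 0.5348, -0.0251,  0.03  ]), array([0.4661, 0.0865, 0.03  ])] 0.13104459663970638 121.62276036282306
jar [0.4864 0.1583 0.09  ] clip [0.6108 0.102  0.04  ]
mug [ 0.6151 -0.065   0.118 ]
[342.0721 144.3577] [345.8326 204.0983] [340.8717 169.8191]
```

```bash
python3 - <<'E'
import cv2,numpy as np
a=cv2.imread("pics/side0_org.png");b=cv2.imread("pics/side0_pad.png")
print(a.shape,b.shape)
E
```

```text
(570, 720, 3) (300, 540, 3)
```

View pics/side0_org.png

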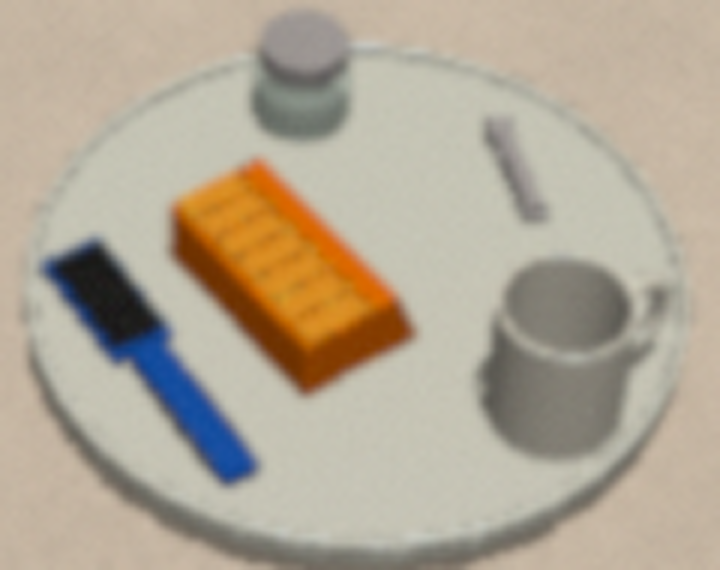

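The pad, label and foot sizes all come out within a few mm of what was given. Results:
- Label: centre (0.495, 0.028, 0.054), normal yaw about 32°.
- Scanner: yaw about 168°, origin about (0.520, 0.389).
- Pad: centre (0.509, 0.385), yaw -6° modulo 180°.

The side view agrees: the label faces away from the robot and is clear of the mug and jar. Next I'll move above the scanner.

```bash
python3 -m crank '[0,0,0.108,0.0225,0.0375,0,100, 0,0,0.108,0.0225,0.0375,0,100, 0,0,0.108,0.0225,0.0375,0,100, 0,0,0.108,0.0225,0.0375,0,100, 0,0,0.108,0.0225,0.0375,0,100, 0,0,0.108,0.0225,0.0375,0,100, 0,0,0.108,0.0225,0.0375,0,100, 0,0,0.108,0.0225,0.0375,0,100, 0,0,0.108,0.0225,0.0375,0,100, 0,0,0.108,0.0225,0.0375,0,100, 0,0,0.108,0.0225,0.0375,0,100, 0,0,0.108,0.0225,0.0375,0,100]' 20
python3 -m crank '[0,0,0.108,0.0066,0.038,-0.004,100, 0,0,0.108,0.0066,0.038,-0.004,100, 0,0,0.108,0.0066,0.038,-0.004,100, 0,0,0.108,0.0066,0.038,-0.004,100, 0,0,0.108,0.0066,0.038,-0.004,100, 0,0,0.108,0.0066,0.038,-0.004,100, 0,0,0.108,0.0066,0.038,-0.004,100, 0,0,0.108,0.0066,0.038,-0.004,100, 0,0,0.108,0.0066,0.038,-0.004,100, 0,0,0.108,0.0066,0.038,-0.004,100, 0,0,0.108,0.0066,0.038,-0.004,100, 0,0,0.108,0.0066,0.038,-0.004,100, 0,0,0,0,0,0,100, 0,0,0,0,0,0,100, 0,0,0,0,0,0,100]' 20
python3 - <<'E'
from rig import *
import cv2,numpy as np
d=get_image("wrist");cv2.imwrite("pics/wrist1.png",d["frame"][:,:,::-1]);np.savez("pics/wrist1.npz",**d);print(observe()["q"],observe()["ft_force"])
E
```

```text
time_s: 1.35
position: [0.4508, -0.0678, 0.2453]
tool_rot: [[0.998, 0.063, -0.0], [0.063, -0.998, -0.0], [-0.0, 0.0, -1.0]]
ft_force: [0.7, -0.7, 0.5]
grip_width: 0.0856
time_s: 2.85
position: [0.5294, 0.3855, 0.1974]
tool_rot: [[0.216, 0.976, -0.0], [0.976, -0.216, -0.0], [-0.0, -0.0, -1.0]]
ft_force: [0.6, 0.3, 0.7]
grip_width: 0.0857
[ 2.57116984e+01  3.43925831e+01  6.04369411e+01 -9.67476301e-03
  8.51664862e+01 -5.18198986e+01] [-0.17118133 -0.16560016  0.10066329]
```

View pics/wrist1.png

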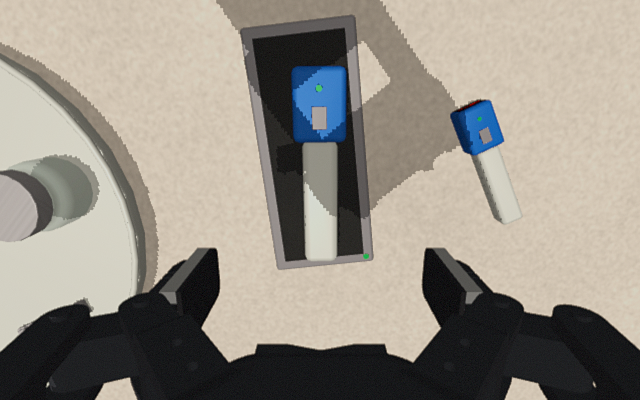

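The wrist view shows the scanner nearly vertical in the picture. Its head spans columns 293–347 and rows 67–142, and the handle ends at row 261. The pad corners are at about (242,30), (354,16), (372,258) and (279,268).

```bash
python3 - <<'E'
from h import *
np.set_printoptions(precision=4,suppress=True)
d=load("wrist1")
r=lambda p,z:ray(d,p,z)
H=[r(p,.046) for p in [(292,67),(347,67),(346,142),(294,142)]]
A=r((319.5,67),.046);B=r((321,260),.042);N=r((320,142),.046)
print("head",[np.linalg.norm(H[i]-H[(i+1)%4]) for i in range(4)])
print("front",A,"tail",B,np.linalg.norm((A-B)[:2])); u=(A-B)[:2]/np.linalg.norm((A-B)[:2]);yaw=np.degrees(np.arctan2(u[1],u[0]))
M=(A+B)/2;print("origin",M,"yaw",yaw,"grasp",M[:2]-.01*u)
c=[r(p,.01) for p in [(242,30),(354,16),(372,258),(279,268)]];print([np.linalg.norm(c[i]-c[(i+1)%4]) for i in range(4)],np.mean(c,0));a=c[0]+c[1]-c[2]-c[3];print(np.degrees(np.arctan2(a[1],a[0])))
E
```

```text
head [np.float64(0.042712353997050416), np.float64(0.05780504988239773), np.float64(0.042688003426145156), np.float64(0.05780387927387398)]
front [0.4369 0.4047 0.046 ] tail [0.5986 0.3701 0.042 ] 0.16535076298704035
origin [0.5178 0.3874 0.044 ] yaw 167.9382787988006 grasp [0.5276 0.3853]
[np.float64(0.09593943005445314), np.float64(0.22397689577786334), np.float64(0.09550793017160597), np.float64(0.22434779379546468)] [0.5065 0.3827 0.01  ]
173.72080125698355
```

The wrist fix agrees with the scene view to within 3 mm. I'll descend and close.

```bash
python3 -m crank '[0,0,0.006,-0.002,0,-0.02,100, 0,0,0,0,0,-0.02,100, 0,0,0,0,0,-0.02,100, 0,0,0,0,0,-0.02,100, 0,0,0,0,0,-0.02,100, 0,0,0,0,0,-0.02,100, 0,0,0,0,0,-0.02,100, 0,0,0,0,0,-0.01,100, 0,0,0,0,0,-0.01,90, 0,0,0,0,0,-0.01,80, 0,0,0,0,0,0,70, 0,0,0,0,0,0,60, 0,0,0,0,0,0,55]' 20
python3 -m crank '[0,0,0,0,0,0,50, 0,0,0,0,0,0,47, 0,0,0,0,0,0,44, 0,0,0,0,0,0,41, 0,0,0,0,0,0,38, 0,0,0,0,0,0,35, 0,0,0,0,0,0,33, 0,0,0,0,0,0,31, 0,0,0,0,0,0,29, 0,0,0,0,0,0,27]' 20
```

```text
time_s: 4.2
position: [0.5277, 0.3866, 0.0281]
tool_rot: [[0.208, 0.978, 0.001], [0.978, -0.208, 0.001], [0.001, 0.001, -1.0]]
ft_force: [0.1, -0.7, 0.5]
grip_width: 0.0469
time_s: 5.2
position: [0.5274, 0.3862, 0.0274]
tool_rot: [[0.208, 0.978, -0.0], [0.978, -0.208, -0.0], [-0.0, 0.0, -1.0]]
ft_force: [-1.1, -2.1, 3.9]
grip_width: 0.0297
```

```bash
python3 -m crank '[0,0,0,0,0,0,20, 0,0,0,0,0,0,15, 0,0,0,0,0,0,10, 0,0,0,0,0,0.005,10, 0,0,0,0,0,0.01,10, 0,0,0,0,0,0.02,10, 0,0,0,0,0,0.02,10, 0,0,0,0,0,0.02,10, 0,0,0,0,0,0.025,10, 0,0,0,0,0,0.025,10, 0,0,0,0,0,0.015,10, 0,0,0,0,0,0,10, 0,0,0,0,0,0,10]' 20
python3 - <<'E'
from rig import *
import cv2,numpy as np
d=get_image("wrist");cv2.imwrite("pics/wrist2.png",d["frame"][:,:,::-1]);np.savez("pics/wrist2.npz",**d)
T=d["world_to_cam"];s=observe();tc=np.eye(4);tc[:3,:3]=s["tool_rot"];tc[:3,3]=s["position"];print(np.round(T@tc,4),s["ft_force"],s["wrist_torque"])
E
```

```text
time_s: 6.5
position: [0.5271, 0.3864, 0.167]
tool_rot: [[0.208, 0.978, -0.0], [0.978, -0.208, 0.0], [-0.0, -0.0, -1.0]]
ft_force: [-0.4, 0.2, -2.3]
grip_width: 0.0299
[[ 1.000e+00  6.000e-04 -1.500e-03  3.000e-04]
 [ 9.000e-04 -9.654e-01  2.609e-01 -2.950e-02]
 [-1.300e-03 -2.610e-01 -9.654e-01 -1.420e-01]
 [ 0.000e+00  0.000e+00  0.000e+00  1.000e+00]] [ 0.08804705  0.65869947 -2.35663439] [ 0.02166304 -0.01102855 -0.03514332]
```

View pics/wrist2.png

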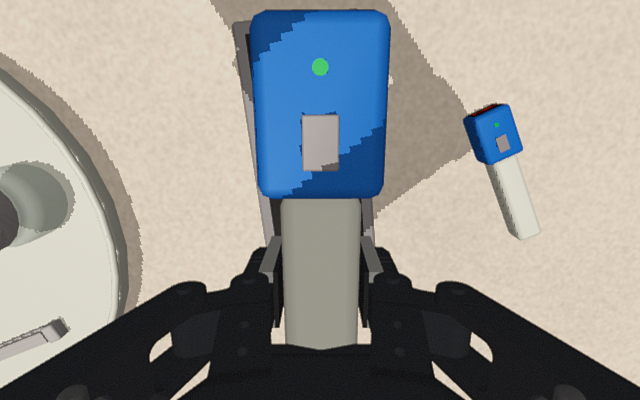

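The scanner is held level and straight, with its head at columns 250–390 and rows 10–197. The wrist force is -2.3 N, which is about its weight. Next I'll check its pitch in the grip and compute the aiming move.

```bash
python3 - <<'E'
from h import *
from scipy.spatial.transform import Rotation as R
np.set_printoptions(precision=4,suppress=True)
d=load("wrist2"); p=np.array([.5271,.3864,.167]); Rt=np.array([[.208,.978,0],[.978,-.208,0],[0,0,-1.]])
r=lambda q:ray(d,q,.1856)
H=[r(q) for q in [(250,14),(390,14),(384,194),(258,194)]]
print([np.linalg.norm(H[i]-H[(i+1)%4]) for i in range(4)])
F=r((320,10));Bk=r((321,197));print(F,Bk,np.linalg.norm(F-Bk))
u=(F-Bk);u/=np.linalg.norm(u);print("yaw",np.degrees(np.arctan2(u[1],u[0])))
u=np.array([np.cos(np.radians(168)),np.sin(np.radians(168)),0])
z=np.array([0,0,1.]);y=np.cross(z,u);S=np.c_[u,y,z]
W=F-.018*z   # window centre (36 high -> 18)
print("window",W,"tcp->window in scanner axes",S.T@(W-p))
off=S.T@(W-p)
yaw=np.radians(32.1);n=np.array([np.cos(np.radians(20))*np.cos(yaw),np.cos(np.radians(20))*np.sin(yaw),np.sin(np.radians(20))])
L=np.array([.4954,.0276,.054]);x=-n;h=np.cross(z,x);h/=np.linalg.norm(h);S2=np.c_[x,h,np.cross(x,h)]
Wt=L+.06*n;pt=Wt-S2@off
print("target window",Wt,"tcp",pt,"scanner z",S2[:,2]);print("shift",pt-p,"rot",R.from_matrix(S2@S.T).as_rotvec())
a=R.from_euler('z',yaw+np.pi-np.radians(168)).as_rotvec();print("yaw",a,"then tilt",R.from_matrix(S2@S.T@R.from_rotvec(a).as_matrix().T).as_rotvec())
print("tail under",Wt+S2@[-.17,0,-.018],"window bottom",Wt+S2@[0,0,-.018])
E
```

```text
[np.float64(0.041187521520000256), np.float64(0.05473009730826758), np.float64(0.04235208222048768), np.float64(0.054712228263043776)]
[0.4364 0.4051 0.1856] [0.4921 0.3935 0.1856] 0.056823752372107655
yaw 168.26674322139988
window [0.4364 0.4051 0.1676] tcp->window in scanner axes [0.0926 0.0006 0.0006]
target window [0.5432 0.0576 0.0745] tcp [0.6167 0.1044 0.1056] scanner z [-0.2897 -0.1817  0.9397]
shift [ 0.0896 -0.282  -0.0614] rot [ 0.0624 -0.3523  0.7617]
yaw [0.     0.     0.7697] then tilt [ 0.1855 -0.2957  0.    ]
tail under [0.6837 0.1457 0.1158] window bottom [0.5484 0.0608 0.0576]
```

```bash
python3 -m crank '[0,0,0.04,0.007,-0.011,0,10, 0,0,0.06,0.01275,-0.0202,-0.0017,10, 0,0,0.06,0.01275,-0.0202,-0.0017,10, 0,0,0.07,0.01275,-0.0202,-0.0017,10, 0,0,0.07,0.01275,-0.0202,-0.0017,10, 0,0,0.07,0.01275,-0.0202,-0.0017,10, 0,0,0.07,0.01275,-0.0202,-0.0017,10, 0,0,0.07,0.01275,-0.0202,-0.0017,10, 0,0,0.07,0.01275,-0.0202,-0.0017,10, 0,0,0.07,0.01275,-0.0202,-0.0017,10, 0,0,0.06,0.01275,-0.0202,-0.0017,10, 0,0,0.06,0.01275,-0.0202,-0.0017,10, 0,0,0,0.006,-0.009,-0.001,10, 0.0371,-0.0591,0,0,0,0,10, 0.0371,-0.0591,0,0,0,0,10, 0.0371,-0.0591,0,0,0,0,10, 0.0371,-0.0591,0,0,0,0,10, 0.0371,-0.0591,0,0,0,0,10, 0,0,0,0,0,0,10]' 20
python3 - <<'E'
from rig import *
import numpy as np
np.set_printoptions(precision=4,suppress=True)
s=observe();S=np.c_[-s["tool_rot"][:,1],s["tool_rot"][:,0],-s["tool_rot"][:,2]]
print(s["q"],s["position"],"\n",S); print("shift",np.array([.6167,.1044,.1056])-s["position"])
E
```

```text
time_s: 8.45
position: [0.6791, 0.1442, 0.1465]
tool_rot: [[-0.53, 0.798, 0.287], [0.848, 0.498, 0.182], [0.003, 0.34, -0.94]]
ft_force: [-0.4, -0.4, -1.1]
grip_width: 0.0298
[  -1.6693   33.9629   72.8475   13.0937   57.2121 -129.2035] [0.6791 0.1442 0.1465] 
 [[-0.7981 -0.5298 -0.287 ]
 [-0.4975  0.8481 -0.1822]
 [-0.3399  0.0026  0.9404]]
shift [-0.0624 -0.0398 -0.0409]
```

The orientation matches the target (-n). I'll advance to 6 cm, hold, and take a look.

```bash
python3 -m crank '[0,0,0,-0.0078,-0.005,-0.0051,10, 0,0,0,-0.0078,-0.005,-0.0051,10, 0,0,0,-0.0078,-0.005,-0.0051,10, 0,0,0,-0.0078,-0.005,-0.0051,10, 0,0,0,-0.0078,-0.005,-0.0051,10, 0,0,0,-0.0078,-0.005,-0.0051,10, 0,0,0,-0.0078,-0.005,-0.0051,10, 0,0,0,-0.0078,-0.005,-0.0051,10, 0,0,0,0,0,0,10, 0,0,0,0,0,0,10, 0,0,0,0,0,0,10]' 20
python3 - <<'E'
from rig import *
import cv2,numpy as np
ims=[]
for n in ["scene","wrist"]:
    d=get_image(n);np.savez(f"pics/{n}3.npz",**d);f=d["frame"]
    ims.append(cv2.resize(f[150:290,200:420],(800,509),interpolation=cv2.INTER_CUBIC) if n=="scene" else f)
cv2.imwrite("pics/scene3.png",ims[0][:,:,::-1]);cv2.imwrite("pics/wrist3.png",ims[1][:,:,::-1])
E
```

```text
time_s: 9.55
position: [0.6187, 0.1043, 0.1072]
tool_rot: [[-0.531, 0.796, 0.29], [0.847, 0.499, 0.182], [-0.0, 0.342, -0.94]]
ft_force: [0.6, -0.4, -0.6]
grip_width: 0.0295
```

View pics/wrist3.png

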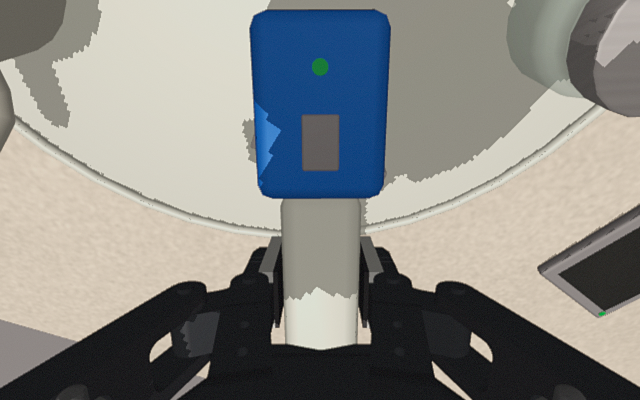

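View pics/scene3.png

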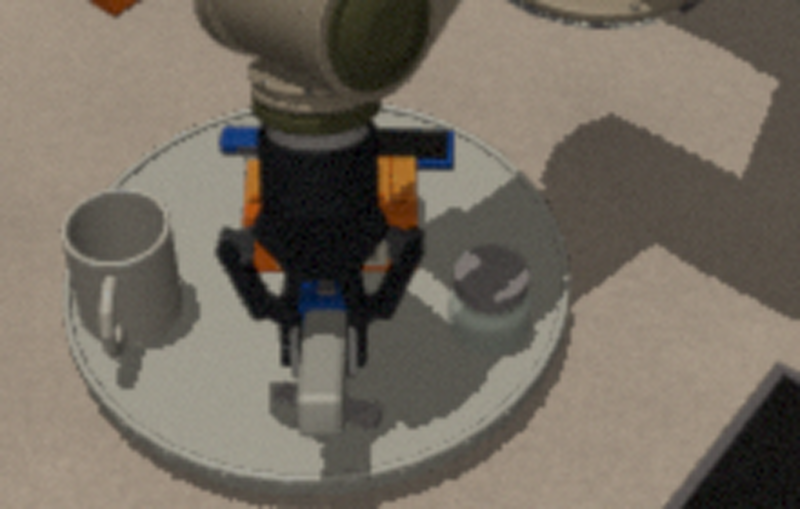

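The scanner hasn't slipped: its head is at the same wrist pixels as before. The scene view shows its head at about (322,295) in the crop, lined up with the organiser. I'll hold for 2.4 s and check the numbers.

```bash
python3 -m crank '[0,0,0,0,0,0,10, 0,0,0,0,0,0,10, 0,0,0,0,0,0,10, 0,0,0,0,0,0,10, 0,0,0,0,0,0,10, 0,0,0,0,0,0,10, 0,0,0,0,0,0,10, 0,0,0,0,0,0,10, 0,0,0,0,0,0,10, 0,0,0,0,0,0,10, 0,0,0,0,0,0,10, 0,0,0,0,0,0,10]' 20
python3 -m crank '[0,0,0,0,0,0,10, 0,0,0,0,0,0,10, 0,0,0,0,0,0,10, 0,0,0,0,0,0,10, 0,0,0,0,0,0,10, 0,0,0,0,0,0,10, 0,0,0,0,0,0,10, 0,0,0,0,0,0,10, 0,0,0,0,0,0,10, 0,0,0,0,0,0,10, 0,0,0,0,0,0,10, 0,0,0,0,0,0,10]' 20
python3 - <<'E'
from rig import *
from h import *
np.set_printoptions(precision=4,suppress=True)
s=observe();S=np.c_[-s["tool_rot"][:,1],s["tool_rot"][:,0],-s["tool_rot"][:,2]]
W=s["position"]+S@[.0926,.0006,.0006];L=np.array([.4954,.0276,.054])
print("label in window frame",S.T@(L-W))
d=load("scene3")
toc=lambda q:((q-[200,150])*3.636)
for o in [(-.03,.0,.018),(-.06,0,.018),(0,0,.018)]: print(o,toc(proj(d,W+S@o)))
m=cv2.inRange(cv2.cvtColor(d["frame"],cv2.COLOR_RGB2HSV),(100,140,40),(125,255,255));
for k,st,c in comps(m>0,10): print(st,toc(c))
E
```

```text
time_s: 10.85
position: [0.6182, 0.1042, 0.1068]
tool_rot: [[-0.531, 0.796, 0.29], [0.847, 0.499, 0.182], [0.0, 0.342, -0.94]]
ft_force: [-0.0, -0.1, -1.9]
grip_width: 0.0294
time_s: 12.05
position: [0.6182, 0.1042, 0.1068]
tool_rot: [[-0.531, 0.796, 0.29], [0.847, 0.499, 0.182], [0.0, 0.342, -0.94]]
ft_force: [0.0, -0.2, -1.5]
grip_width: 0.0298
label in window frame [ 0.0615 -0.0002 -0.0007]
(-0.03, 0.0, 0.018) [324.8497 279.2516]
(-0.06, 0, 0.018) [322.9604 300.8958]
(0, 0, 0.018) [326.6483 258.647 ]
[261 185  10   7  51] [236.7678 137.0273]
[315 187   9   9  32] [436.6609 156.6889]
[282 227  13  10  69] [316.1739 297.3616]
[461 308  15  18 174] [974.3644 603.1581]
```

The aim is 61.5 mm out, less than 1 mm off the label's middle, and was held for over 2.4 s. I'll retreat and go back over the pad, this time lined up with the pad's own axis.

```bash
python3 -m crank '[0,0,0,0.0078,0.005,0.0051,10, 0,0,0,0.0078,0.005,0.0051,10, 0,0,0,0.0078,0.005,0.0051,10, 0,0,0,0.0078,0.005,0.0051,10, 0,0,0,0.0078,0.005,0.0051,10, 0,0,0,0.0078,0.005,0.0051,10, 0,0,0,0.0078,0.005,0.0051,10, 0,0,0,0.0078,0.005,0.0051,10, -0.0371,0.0591,0,0,0,0,10, -0.0371,0.0591,0,0,0,0,10, -0.0371,0.0591,0,0,0,0,10, -0.0371,0.0591,0,0,0,0,10, -0.0371,0.0591,0,0,0,0,10, 0,0,0,0,0,0.01,10]' 20
python3 -m crank '[0,0,-0.03,-0.007,0.01,0.001,10, 0,0,-0.06,-0.0135,0.0199,0.001,10, 0,0,-0.06,-0.0135,0.0199,0.001,10, 0,0,-0.06,-0.0135,0.0199,0.001,10, 0,0,-0.06,-0.0135,0.0199,0.001,10, 0,0,-0.06,-0.0135,0.0199,0.001,10, 0,0,-0.06,-0.0135,0.0199,0.001,10, 0,0,-0.06,-0.0135,0.0199,0.001,10, 0,0,-0.06,-0.0135,0.0199,0.001,10, 0,0,-0.06,-0.0135,0.0199,0.001,10, 0,0,-0.06,-0.0135,0.0199,0.001,10, 0,0,-0.06,-0.0135,0.0199,0.001,10, 0,0,-0.05,-0.0065,0.01,0,10, 0,0,0,0,0,0,10, 0,0,0,0,0,0,10]' 20
python3 - <<'E'
from rig import *
import numpy as np
np.set_printoptions(precision=4,suppress=True)
s=observe();S=np.c_[-s["tool_rot"][:,1],s["tool_rot"][:,0],-s["tool_rot"][:,2]]
print(s["position"],"\n",S,np.degrees(np.arctan2(S[1,0],S[0,0])),"origin",s["position"]+S@[.0076,.0006,0])
E
```

```text
time_s: 13.45
position: [0.6812, 0.1453, 0.1565]
tool_rot: [[-0.532, 0.847, -0.002], [0.847, 0.532, -0.0], [0.001, -0.002, -1.0]]
ft_force: [-0.5, -0.4, -3.4]
grip_width: 0.0299
time_s: 14.95
position: [0.519, 0.383, 0.1703]
tool_rot: [[0.177, 0.984, 0.002], [0.984, -0.177, 0.001], [0.001, 0.001, -1.0]]
ft_force: [0.2, -0.9, -2.2]
grip_width: 0.0297
[0.519  0.383  0.1703] 
 [[-0.9841  0.1775 -0.0017]
 [ 0.1775  0.9841 -0.0009]
 [-0.0015  0.0012  1.    ]] 169.77790439724282 origin [0.5116 0.3849 0.1703]
```

```bash
python3 -m crank '[0,0,0.03,0,0,-0.01,10, 0,0,0.03,0,0,-0.02,10, 0,0,0,0,0,-0.02,10, 0,0,0,0,0,-0.02,10, 0,0,0,0,0,-0.02,10, 0,0,0,0,0,-0.02,10, 0,0,0,0,0,-0.015,10, 0,0,0,0,0,-0.005,10, 0,0,0,0,0,-0.003,10, 0,0,0,0,0,-0.002,10, 0,0,0,0,0,-0.002,10, 0,0,0,0,0,0,10, 0,0,0,0,0,0,10]' 20
python3 -m crank '[0,0,0,0,0,-0.001,10, 0,0,0,0,0,-0.001,10, 0,0,0,0,0,-0.001,10, 0,0,0,0,0,-0.001,10, 0,0,0,0,0,0,10, 0,0,0,0,0,0,10]' 20
```

```text
time_s: 16.25
position: [0.5188, 0.3832, 0.033]
tool_rot: [[0.119, 0.993, 0.001], [0.993, -0.119, 0.0], [0.0, 0.001, -1.0]]
ft_force: [-1.5, 0.2, -1.8]
grip_width: 0.0297
time_s: 16.85
position: [0.5186, 0.3831, 0.0286]
tool_rot: [[0.12, 0.993, -0.0], [0.993, -0.12, 0.0], [-0.0, -0.0, -1.0]]
ft_force: [0.0, 0.8, -2.1]
grip_width: 0.03
```

```bash
python3 -m crank '[0,0,0,0,0,-0.001,10, 0,0,0,0,0,0,10, 0,0,0,0,0,0,10]' 20
python3 -m crank '[0,0,0,0,0,-0.0005,10, 0,0,0,0,0,-0.0005,10, 0,0,0,0,0,0,10, 0,0,0,0,0,0,10]' 20
```

```text
time_s: 17.15
position: [0.5187, 0.3831, 0.0276]
tool_rot: [[0.12, 0.993, 0.0], [0.993, -0.12, -0.0], [-0.0, 0.0, -1.0]]
ft_force: [-1.1, 0.0, -1.4]
grip_width: 0.0297
time_s: 17.55
position: [0.5187, 0.3831, 0.0275]
tool_rot: [[0.119, 0.993, 0.001], [0.993, -0.119, 0.0], [0.0, 0.001, -1.0]]
ft_force: [-2.3, -0.7, 4.8]
grip_width: 0.0293
```

Contact: the vertical force went from -1.4 to +4.8 N, at the same height as the pickup. I'll open, but not fully at first, then rise.

```bash
python3 -m crank '[0,0,0,0,0,0,36, 0,0,0,0,0,0,40, 0,0,0,0,0,0,50, 0,0,0,0,0,0,60, 0,0,0,0,0,0,75, 0,0,0,0,0,0,85, 0,0,0,0,0,0,85, 0,0,0,0,0,0,85, 0,0,0,0,0,0.01,85, 0,0,0,0,0,0.02,85, 0,0,0,0,0,0.03,85, 0,0,0,0,0,0.04,85, 0,0,0,0,0,0.04,85, 0,0,0,0,0,0.04,85, 0,0,0,0,0,0,85, 0,0,0,0,0,0,85]' 20
python3 - <<'E'
from rig import *
from h import *
d=get_image("wrist");cv2.imwrite("pics/wrist4.png",d["frame"][:,:,::-1]);np.savez("pics/wrist4.npz",**d)
d=get_image("scene");np.savez("pics/scene4.npz",**d);e=load("scene0")
for n,b in [("organiser",((0,180,90),(15,255,255))),]:
  for q in (e,d):
    m=cv2.inRange(cv2.cvtColor(q["frame"],cv2.COLOR_RGB2HSV),*map(np.array,b))
    print([ (s[:5],np.round(c,1)) for k,s,c in comps(m>0)])
E
```

```text
time_s: 19.15
position: [0.5186, 0.3831, 0.2079]
tool_rot: [[0.12, 0.993, 0.002], [0.993, -0.12, 0.001], [0.001, 0.002, -1.0]]
ft_force: [-0.1, 0.1, -0.6]
grip_width: 0.0723
[(array([209, 109,  55,  44, 588], dtype=int32), array([235. , 128.4])), (array([267, 193,  48,  31, 637], dtype=int32), array([291.3, 208.3]))]
[(array([209, 110,  59,  43, 821], dtype=int32), array([235.7, 130.4])), (array([267, 193,  48,  31, 643], dtype=int32), array([291.1, 208.3]))]
```

View pics/wrist4.png

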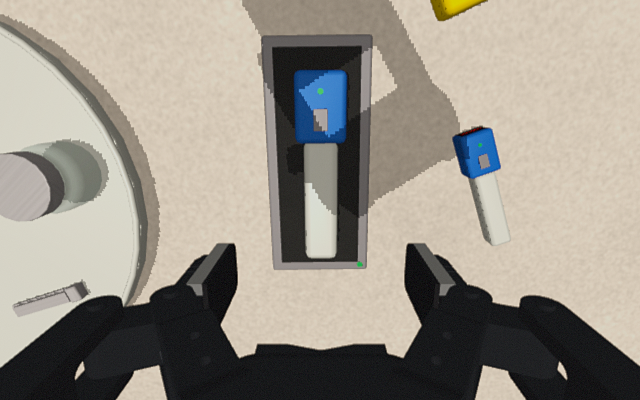

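The scanner lies flat, straight and centred on the pad (head rows 70–142, handle end at row 258, pad columns 262–372). The fingers are clear of it, and the organiser's pixels haven't changed. Handing in.

```bash
python3 -c "
from rig import *
print(close_job())"
```

```text
the job is handed in; nothing more can be done
None
```

I picked up the scanner, held it aimed at the label, then set it back on its pad, let go and handed the job in at about 19 s. No verdict was reported.

- **Grip:** I used a 20 N setting, the gripper's minimum. The force between fingers and shell isn't measured directly. The wrist camera showed no slip between the lift and the aim.
- **Aim:** By my estimate the window was 61.5 mm from the label, under 1 mm off its middle and square to it. It stayed still for over 2.4 s.
- **Set-down:** First contact showed about 5 N at the wrist, at the same height as at pickup. The last wrist picture shows the scanner flat on the pad, centred and along it within a few degrees, with the fingers clear.
- **Other objects:** The organiser's position in the scene picture changed by only 0.2 px. I did not measure the mug, jar, clipper or foot file again at the end, but nothing was planned to come near them.
- **Disagreements:** None of the checks failed. The two pad and scanner measurements (scene and wrist camera) differed by about 3 mm. In the aim check the blue patch of the head sat about 2 px to the side of where I expected, which I put down to shadow and partial view.

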